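Clip the lock-out snap hook onto the eye of the beam shutter

ROBOT

A 6-joint arm with a two-finger parallel gripper is mounted at the origin on the work surface. World frame = base frame: x ahead of the robot, y to its left, z up, the work surface at z = 0. Lengths are in m, angles in degrees, forces in N, time in s.
With the tool pointing down it reaches from about 0.35 to 0.875 m from the base axis. Payload 4.2 kg.
Tool frame: the origin (TCP) lies between the finger pads; the fingertips stand 19 mm ahead of it and the grasp point (between the pads) is the TCP (finger_overhang is the distance from the TCP to the fingertips, in m); z points along the fingers, y is the direction in which the jaws open and shut (so a half turn about z gives the same grasp; the last joint's range is limited). The gripper opens to 85 mm and grips with 20 to 120 N. Pads are 22 mm wide; open, the fingers measure 114 mm over their backs; the gripper's body (76 mm by 85 mm) begins 54 mm behind the grasp point. The pads swing forward as they close: fully open they stand 13 mm farther back than shut.
Start: joints at [88.9, 22.042, 0.453, 0, -68.411, -14.817], TCP at [0.171, 0.601, 0.25] pointing down, gripper open.
Joint ranges: [-179.83, 179.83], [-69.29, 118.12], [-61.27, 80.66], [-181.25, 117.63], [-171.15, -9.14], [-177.46, 177.46]. Speed limits (degrees/s): [159.86, 159.86, 180, 180, 180, 180].

INTERFACE

Orientations are given as [roll, pitch, yaw] about the fixed x, y, z axes, in that order (R = Rz(yaw) Ry(pitch) Rx(roll)).
In Python, from workcell import * gives the robot as it stands.
- The arm moves only by the shell command python3 -m handwheel 'ROWS' [OPENING] [FORCE]. ROWS is JSON, one flat list of numbers, 4 for each row, row after row: the shift along the tool's x, y, z in mm, then the turn about the tool's z in degrees. A call has 1 to 20 rows; each row shifts and turns the pose as measured when the row begins, along the tool's axes as they then stand; what a row does not reach is not made up. A row lasts 1/10 s, in which the tool goes at most 50 mm and 8.59 degrees, less where a joint would pass 70% of its speed; a pose out of reach is approached as far as the arm can. A call with a gripper value outside its range is refused whole. OPENING is the opening, from -1 (shut) to 1 (fully open), set as the call begins (- or left out, the last holds). The fingers move at their own pace and stop on an object; FORCE is the grip in N (left out, the last holds). Time passes only in rows, so rows that do not move let the fingers close. It gives the time, the measured TCP pose, the force and the opening at its end, in the units of the state.
- get_state(): the state, without advancing time (a new reading comes with each control period).
- capture(name): name is "scene" or "top" or "wrist"; returns a dict with "pixels" (480x640x3 uint8, red, green, blue), "K" (3x3 intrinsics, pixels), "k1" (the pictures are not rectified: a ray, as slopes to the right and down, at radius r is drawn at 1 + k1 r^2 times it, then the intrinsics apply), "R" (3x3) and "t" (3): a world point X has camera coordinates R X + t; the wrist camera has in their place "tool_from_camera" (4x4, takes a point from camera to tool coordinates, whose origin is the TCP and whose axes are the flange's). Camera axes: x right, y down, z forward; pixel columns grow to the right and rows downward; lengths in m; the calibration is good to about 2 mm. A picture is of the moment at which its call begins: read the wrist's pose just before it. There is no depth.
- finish_job(): hands the job in, once; it reports no verdict.
Trained networks look in the newest picture that a camera, given by its name, has taken for a name from the list of things; names that differ only in an ending like _2 or _b are one class to them, and where a whole thing is asked for, a point or a joint stands for the part that bears it (a point fixed in the world has none). Each returns a list of dicts, best first, with "conf" (0 to 1); they miss things now and then, are a little off and sometimes report something else, mostly with a low value. They report only what shows in the picture. A call takes as long as a camera call. They do not tell look-alikes from the thing itself.
- trace(camera, name): "region" (480x640 bool, what is visible of it) and "uv" ([column, row] in pixels, amid what is visible of it).
The state is a dict: "time": time; "q": joint angles; "joint_vel": joint speeds; "joint_torque": joint torques, N m; "ee_pos": TCP position; "ee_rot": TCP orientation; "wrist_force": force on the tool from outside, world axes, zero at the start; "moment": the same for the moment, N m; "finger_gap": finger opening in m.
Only numpy, scipy, OpenCV 4.12 (cv2) and the standard library are available. Lean on these libraries where they do the work, as an engineer would, in place of code of your own. Each camera call takes 0.05 s, during which the arm holds its last target. There are 200 camera calls.

TASK

Lock out the closed beam shutter: pick up the loose snap hook and press its sprung gate against the upright bar of the eye in front of the shutter box (how far it stands from the box varies: find it by touch), until the bar is inside and the gate has snapped shut behind it. Then, still holding the hook, prove the catch with a gentle tug of about 6 N along the grip, so that the bar bears in the end of the bow, and leave the hook lying flat on the base plate, clipped and let go. Never load the eye with more than 15 N, and leave the other things on the table as they are.

Things in the scene. Friction and masses are not known exactly. Their poses are not given: they have to be found in the camera images.
- hook_grip (a point): Centre of the black grip of the loose snap hook (about 140 g, lying flat on the table): a bar 52 mm long (along hook x), 14 wide (y), 20 high (z), so this point is 10 mm above the underside. Hook axes, the same for all hook points: x along the grip towards the steel bow, y towards the gate side, z up. The bow is 8 mm round steel in the plane of this point; its spine runs at hook y -17 mm.
- hook_in (a point): Centre of the space inside the hook, 62 mm ahead of hook_grip along hook x. From it (x, y in mm, centre lines): spine at y -17; bow's outermost point x 23, y 0; gate's hinge x -22, y 17; nose ends at x 3, y 17. A bar seated in the bow is at about x 15, y 0. Once past the nose (bar centre at y 8 or less), draw the hook back along its grip: the bar slides behind the nose and the gate shuts.
- hook_nose (a point): Centre of the rounded end (radius 4 mm) of the hook's nose, 65 mm along x and 17 along y from hook_grip. The mouth, 17 mm wide, lies between it and the hinge lug (radius 4 mm, centre 25 mm back along hook x); the closed gate fills it. The eye's bar passes only with its centre 8 mm or more back from here, but the gate hits its stop if that is over about 11 mm: enter along the nose, found by feel.
- gate (a joint): Opening angle of the hook's sprung gate (6 mm thick, 21 mm long, hinged at its grip end), rad: 0 shut against the nose, up to 1.05 swung inward to a stop. Pressed near its tip it takes about 1.5 N to start and about 3 N when open; it shuts by itself.
- eye_mid (a point): Middle of the slot of the eye, 35 mm above the table. The eye's upright 8 mm steel bar is clamped rigidly 10 mm or less before or behind this point along x (find it by touch), 0 off in y; it rises from the base plate (top 12 mm above the table) to 72 mm and bends back to the shutter box. x points to the box: front face at 55 mm, 140 wide, 75 high. Plate: 120 mm towards the robot, 90 to each side.
Things that resemble listed ones, but are neither listed nor needed, are in the scene too. There is more than one size of the part that bears hook_grip; the job needs the middle-sized.

How it is judged (in metres and radians):
On the way, in this order (a step that is already met when the one before it is completed fails the run):
1. the eye's bar presses the hook's gate inward (more than 0.35 rad) (value of joint gate above 0.35 rad and contact force between gate and eye above 0.3 N), for 0.05 s.
2. with the bar inside and the gate shut, the held hook is tugged along its grip: the bar bears in the end of the bow with more than 3 N (horizontal distance between eye and hook_in below 0.021 m and value of joint gate below 0.1 rad and x of eye in the frame of hook_in above 0.008 m and contact force between hook and eye above 3 N and contact force between hook and the fingers above 1 N), for 0.2 s.
At the end, for the whole second after the job is handed in: The eye's bar is inside the hook (its axis within 21 mm of hook_in seen from above), the gate is shut (below 0.1 rad), the hook lies flat on the base plate (grip centre below 29 mm above the table, tilt below 0.15 rad), let go and at rest (horizontal distance between eye and hook_in below 0.021 m and value of joint gate below 0.1 rad and height (world z) of hook_grip below 0.029 m and angle between hook_grip's own z axis and vertical below 0.15 rad and linear speed of hook below 0.02 m/s); the robot touches nothing.
It fails at once if the eye is loaded with more than 15 N (contact force between eye and anything else above 15 N).
It fails at once if another thing on the table is pushed more than 30 mm away (distance of any of lens_cell, post, driver, meter, dust_cap, tissue_jar, clamp_block from where it was at the start of the episode above 0.03 m).
It also fails if it takes over 72 s, if anything falls off the work surface, if the arm or the gripper's body presses on something with over 40 N, if the wrist force passes 120 N, or if a joint passes its speed limit or range.

## Working session

There is one attempt and no reset: what is moved stays moved. The work goes in short steps, Python scripts to look and compute and a shell command to move; the robot and the scene stay as the last step left them, time stands still between calls to the robot, and variables do not carry over. Pictures are saved under pics/ and viewed, about 8 in all and at most 12, crops included, and the job is handed in when it is done.

```bash
ls; mkdir -p pics; cat > h.py <<'E'
from workcell import *
import numpy as np, cv2
def ray(c,uv,T=None):
    K=np.array(c["K"]);k=c["k1"]
    d=np.array([(uv[0]-K[0,2])/K[0,0],(uv[1]-K[1,2])/K[1,1]]);s=d.copy()
    for _ in range(20): s=d/(1+k*(s@s))
    v=np.array([s[0],s[1],1.])
    if T is None:
        R=np.array(c["R"]);t=np.array(c["t"]);return -R.T@t,R.T@v
    return T[:3,3],T[:3,:3]@v
def atz(c,uv,z,T=None):
    o,d=ray(c,uv,T);return o+d*(z-o[2])/d[2]
def proj(c,X):
    K=np.array(c["K"]);p=np.array(c["R"])@np.array(X)+np.array(c["t"]);s=p[:2]/p[2]
    s=s*(1+c["k1"]*(s@s));return K[:2,:2]@s+K[:2,2]
def toolT():
    from scipy.spatial.transform import Rotation as Ro
    s=get_state();T=np.eye(4);T[:3,:3]=Ro.from_euler('xyz',s["ee_rot"],degrees=True).as_matrix();T[:3,3]=s["ee_pos"];return T
E
python3 - <<'E'
from h import *
s=get_state();print(s)
for n in("scene","top"):
    c=capture(n);cv2.imwrite(f"pics/{n}0.png",c["pixels"][:,:,::-1])
    print(n,np.round(c["K"],1).tolist(),c["k1"],np.round(c["t"],3),np.round(-np.array(c["R"]).T@np.array(c["t"]),3))
    for m in("hook_grip","hook_in","hook_nose","gate","eye_mid"):
        try:
            for r in trace(n,m): 
                x,y,w,h=cv2.boundingRect(r["region"].astype(np.uint8)); print(n,m,round(r["conf"],2),np.round(r["uv"],1),(x,y,w,h),r["region"].sum(),np.round(atz(c,r["uv"],.035 if m=="eye_mid" else .01),3))
        except Exception as e: print(m,e)
E
```

```text
pics
{'time': 0.0, 'q': array([ 8.89003103e+01,  2.20904119e+01,  3.77165299e-01, -2.82750426e-02,
       -6.84117010e+01, -1.48147596e+01]), 'joint_vel': array([ 0.0826406 ,  0.05340904,  0.04676919, -0.11186691,  0.01055777,
        0.15362417]), 'joint_torque': array([ 1.56611291e-04, -3.92290020e+01,  1.88393390e+01,  4.18633461e+00,
       -4.62568642e-03,  5.26199585e-06]), 'ee_pos': array([0.17122846, 0.60050099, 0.24920922]), 'ee_rot': array([ 1.79872487e+02, -6.55345090e-03, -1.59248740e+01]), 'wrist_force': array([0.18559359, 1.13061471, 0.43952033]), 'moment': array([-0.01359001,  0.02565245,  0.02140637]), 'finger_gap': 0.08532204549148145}
scene [[529.3, 0.0, 322.1], [0.0, 529.3, 232.1], [0.0, 0.0, 1.0]] -0.05608717778521874 [-0.059 -0.289  1.168] [ 0.924 -0.308  0.708]
scene hook_grip 0.93 [167.5 221.4] (130, 195, 72, 63) 1283 [ 0.248 -0.336  0.01 ]
scene hook_grip 0.76 [228.1 304.5] (214, 272, 28, 70) 827 [ 0.457 -0.284  0.01 ]
scene hook_grip 0.66 [303.6 323.5] (275, 319, 53, 23) 407 [ 0.534 -0.188  0.01 ]
scene hook_in 0.92 [171.2 223.2] (129, 195, 73, 63) 1320 [ 0.2
[... 859 characters left out ...]
op hook_grip 0.7 [367.9 210.5] (353, 205, 35, 12) 140 [ 0.534 -0.192  0.01 ]
top hook_grip 0.65 [436.7 347.3] (403, 317, 68, 51) 821 [ 0.248 -0.339  0.01 ]
top hook_in 0.87 [411.1 245.1] (402, 219, 26, 59) 575 [ 0.461 -0.285  0.01 ]
top hook_in 0.83 [436.8 344. ] (408, 317, 63, 48) 684 [ 0.255 -0.339  0.01 ]
top hook_in 0.56 [371.6 211.3] (351, 204, 39, 14) 215 [ 0.532 -0.2    0.01 ]
top hook_nose 0.86 [438.4 345.8] (403, 317, 68, 51) 833 [ 0.251 -0.342  0.01 ]
top hook_nose 0.73 [408.4 248.4] (402, 221, 25, 56) 411 [ 0.454 -0.279  0.01 ]
top hook_nose 0.69 [364.5 207.1] (351, 205, 35, 12) 118 [ 0.541 -0.185  0.01 ]
top eye_mid 0.76 [235.1 162.7] (174, 91, 118, 155) 11746 [0.626 0.095 0.035]
```

View pics/scene0.png

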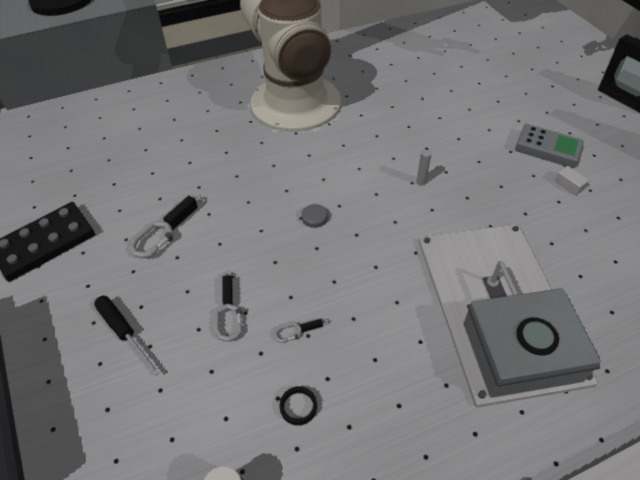

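```bash
python3 - <<'E'
import cv2
a=cv2.imread("pics/top0.png")
b=cv2.resize(a[70:270,170:440],None,fx=2.9,fy=2.9,interpolation=cv2.INTER_CUBIC);cv2.imwrite("pics/topcrop.png",b)
E
```

```text
(no output)
```

View pics/topcrop.png

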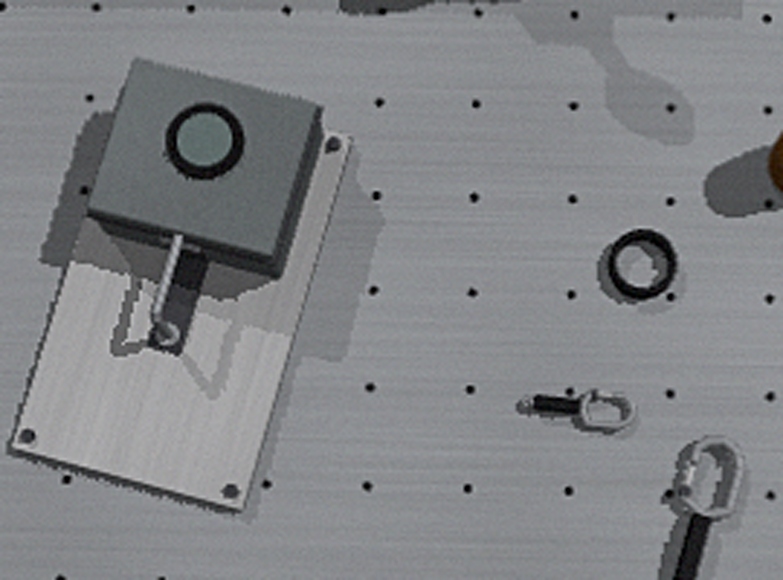

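Scene: three hooks at scene pixels (167,222) large, (229,306) middle, (300,330) small. In the top view their lengths are about 150, 120 and 75 mm, so the middle one at (229,306) fits the 115 mm length. The box and eye are at (505,330), with the eye's bar at crop (165,335). I'll go look at the eye with the wrist camera first.

```bash
python3 -m handwheel '[34.5,28.7,0,0,34.5,28.7,0,0,34.5,28.7,0,0,34.5,28.7,0,0,34.5,28.7,0,0,34.5,28.7,0,0,34.5,28.7,0,0,34.5,28.7,0,0,34.5,28.7,0,0,34.5,28.7,0,0,34.5,28.7,0,0,34.5,28.7,0,0,34.5,28.7,0,0,0,0,0,0,0,0,0,0]' 1
python3 - <<'E'
from h import *
T=toolT();c=capture("wrist");cv2.imwrite("pics/w1.png",c["pixels"][:,:,::-1]);TC=np.array(c["tool_from_camera"]);print(np.round(TC,3),np.round(c["K"],0).tolist(),c["k1"])
np.save("w1.npy",T@TC)
print(np.round(T,3))
for m in("eye_mid",):
  for r in trace("wrist",m): print(m,r["conf"],r["uv"],cv2.boundingRect(r["region"].astype(np.uint8)))
E
```

```text
time: 2.1
ee_pos: [0.5133, 0.1023, 0.2518]
ee_rot: [-179.5, -0.3, -15.7]
wrist_force: [-0.7, 0.7, -0.5]
finger_gap: 0.0852
[[ 0.    -0.955 -0.296  0.075]
 [ 1.     0.    -0.    -0.001]
 [ 0.    -0.296  0.955 -0.123]
 [ 0.     0.     0.     1.   ]] [[369.0, 0.0, 318.0], [0.0, 369.0, 240.0], [0.0, 0.0, 1.0]] -0.07873904103173834
[[ 0.963 -0.271  0.007  0.513]
 [-0.271 -0.963  0.006  0.102]
 [ 0.005 -0.008 -1.     0.252]
 [ 0.     0.     0.     1.   ]]
eye_mid 0.71 [287.5, 123.0] (183, 0, 201, 253)
```

View pics/w1.png

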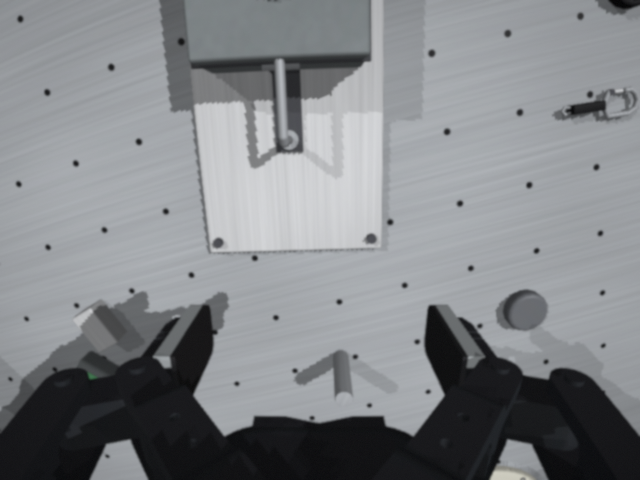

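```bash
python3 - <<'E'
from h import *
a=cv2.imread("pics/w1.png");b=cv2.resize(a[40:180,200:360],None,fx=4,fy=4,interpolation=cv2.INTER_CUBIC);cv2.imwrite("pics/w1c.png",b)
T=np.load("w1.npy");c=capture("wrist")
L=atz(c,(210,252),.012,T);R=atz(c,(382.5,248),.012,T);print(L,R,np.linalg.norm(L-R))
y=(L-R)/np.linalg.norm(L-R);x=np.array([y[1],-y[0],0]);print("yaw",np.degrees(np.arctan2(x[1],x[0])),"mid",(L+R)/2+.12*x)
for uv in((289,140),(284,142)):
  for z in(.012,.072):
    p=atz(c,uv,z,T);print(uv,z,np.round(p,4),"in plate",np.round([(p-(L+R)/2)@x,(p-(L+R)/2)@y],4))
l=atz(c,(191,66),.012,T);r=atz(c,(371,62),.012,T)
for uv in ((194,100),(382,110)): 
  p=atz(c,uv,.012,T);print(np.round([(p-(L+R)/2)@x,(p-(L+R)/2)@y],4))
E
```

```text
[0.49686281 0.22796666 0.012     ] [0.45286444 0.05288942 0.012     ] 0.18052118226144323
yaw -14.106775016428687 mid [0.59124481 0.11118047 0.012     ]
(289, 140) 0.012 [0.583  0.1147 0.012 ] in plate [0.1112 0.0014]
(289, 140) 0.072 [0.5833 0.1093 0.072 ] in plate [ 0.1127 -0.0038]
(284, 142) 0.012 [0.5825 0.1199 0.012 ] in plate [0.1094 0.0063]
(284, 142) 0.072 [0.5829 0.1136 0.072 ] in plate [0.1113 0.0003]
[0.1514 0.0897]
[ 0.1365 -0.0872]
```

View pics/w1c.png

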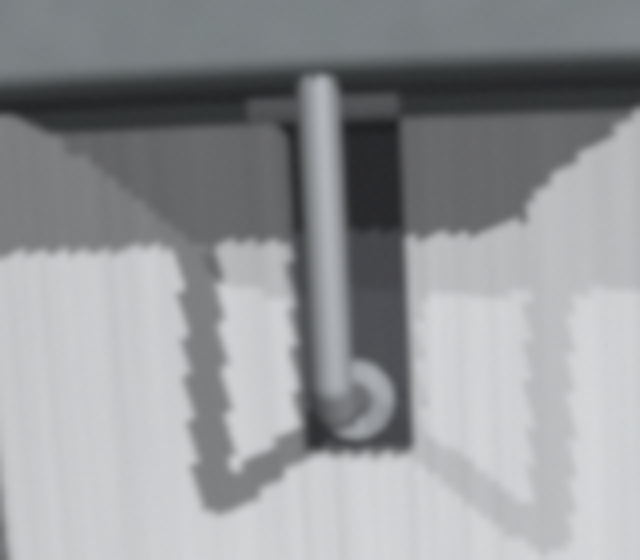

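The plate's front corners (210,252) and (382,248) give a width of 180.5 mm, which matches the stated 180. Plate yaw is about -14°. The bar is at about (0.583, 0.113), roughly 9 mm in front of eye_mid, and it stands on a flat collar at (290,140). Next, the middle hook.

```bash
python3 -m handwheel '[-1.5,47.5,0,0,-1.5,47.5,0,0,-1.5,47.5,0,0,-1.5,47.5,0,0,-1.5,47.5,0,0,-1.5,47.5,0,0,-1.5,47.5,0,0,-1.5,47.5,0,0,0,0,0,0,0,0,0,0]' 1
python3 - <<'E'
from h import *
T=toolT();c=capture("wrist");cv2.imwrite("pics/w2.png",c["pixels"][:,:,::-1]);T=T@np.array(c["tool_from_camera"])
np.save("w2.npy",T)
for m in("hook_grip","hook_nose","gate"):
  for r in trace("wrist",m): 
    reg=r["region"].astype(np.uint8);print(m,round(r["conf"],2),np.round(r["uv"],1),cv2.boundingRect(reg),reg.sum(),np.round(atz(c,r["uv"],.01,T),3),cv2.minAreaRect(cv2.findNonZero(reg)))
E
```

```text
time: 3.25
ee_pos: [0.4013, -0.2598, 0.2509]
ee_rot: [-179.4, -0.8, -13.8]
wrist_force: [-0.3, 0.6, -0.9]
finger_gap: 0.0853
hook_grip 0.96 [223.3  88. ] (178, 65, 86, 35) 1052 [ 0.534 -0.197  0.01 ] ((220.5733642578125, 85.9220199584961), (31.82662582397461, 86.31312561035156), 80.13418579101562)
hook_grip 0.65 [415.5 319.4] (365, 260, 117, 109) 2986 [ 0.254 -0.331  0.01 ] ((419.63653564453125, 314.80926513671875), (47.55852508544922, 149.32974243164062), 51.115509033203125)
hook_grip 0.59 [333.2 138. ] (309, 78, 49, 135) 2553 [ 0.464 -0.287  0.01 ] ((331.95477294921875, 144.95022583007812), (47.27975845336914, 134.323974609375), 2.726311206817627)
hook_nose 0.83 [416.9 317.3] (365, 260, 117, 109) 3084 [ 0.256 -0.333  0.01 ] ((419.429443359375, 315.1823425292969), (47.77951431274414, 149.8385009765625), 50.90614318847656)
hook_nose 0.8 [331.7 137.7] (311, 78, 46, 133) 2097 [ 0.465 -0.285  0.01 ] ((332.8503723144531, 144.0364990234375), (44.443233489990234, 132.14093017578125), 1.5481576919555664)
hook_nose 0.71 [227.3  88. ] (177, 64, 87, 37) 1309 [ 0.533 -0.201  0.01 ] ((219.95947265625, 85.75675964355469), (33.37299728393555, 87.7890625), 80.53767395019531)
hook_nose 0.38 [  8.8 165.4] (0, 0, 37, 232) 3968 [0.524 0.048 0.01 ] ((18.0, 115.5), (231.0, 36.0), 90.0)
gate 0.69 [428.2 285.6] (421, 278, 17, 15) 133 [ 0.291 -0.351  0.01 ] ((429.25006103515625, 284.7500305175781), (7.0710673332214355, 19.091880798339844), 45.0)
gate 0.58 [315.8 120.8] (313, 111, 5, 15) 60 [ 0.484 -0.274  0.01 ] ((315.0, 118.0), (14.0, 4.0), 90.0)
gate 0.48 [237.4  70.6] (230, 68, 12, 6) 54 [ 0.545 -0.214  0.01 ] ((235.68919372558594, 70.13512420654297), (4.767570495605469, 11.179131507873535), 80.53767395019531)
```

View pics/w2.png

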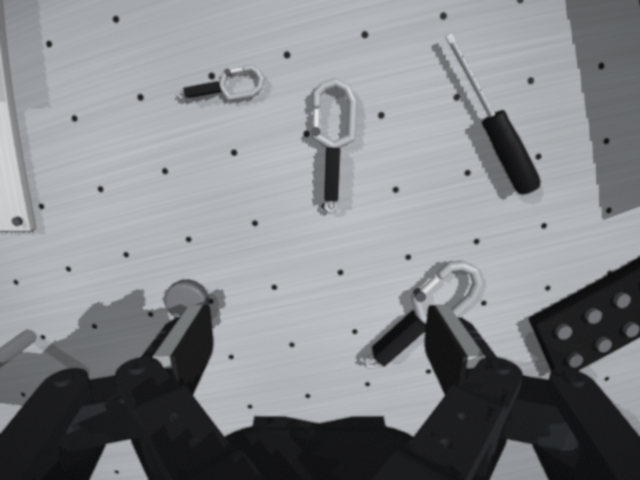

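```bash
python3 - <<'E'
from h import *
a=cv2.imread("pics/w2.png");x0,y0,f=285,60,4.5
cv2.imwrite("pics/w2c.png",cv2.resize(a[y0:220,x0:385],None,fx=f,fy=f,interpolation=cv2.INTER_CUBIC)[:600])
T=np.load("w2.npy");c=capture("wrist")
g=cv2.cvtColor(a,cv2.COLOR_BGR2GRAY)[140:210,310:360];m=(g<55).astype(np.uint8)
n,l,s,ce=cv2.connectedComponentsWithStats(m);i=1+s[1:,4].argmax();m=(l==i).astype(np.uint8)
r=cv2.minAreaRect(cv2.findNonZero(m));print(s[i],r)
b=cv2.boxPoints(r)+[310,140];P=np.array([atz(c,p,.018,T) for p in b]);print(np.round(P,4))
e=[np.linalg.norm(P[k]-P[(k+1)%4]) for k in range(4)];print(np.round(e,4))
k=int(np.argmax(e[:2]));d=P[k+1]-P[k];d=d if d[0]>0 else -d
print("yaw",np.degrees(np.arctan2(d[1],d[0])),"centre",P.mean(0))
E
```

```text
[ 15   8  14  53 652] ((21.37261199951172, 34.06687927246094), (12.527726173400879, 52.14532470703125), 2.0454084873199463)
[[ 0.4091 -0.2644  0.018 ]
 [ 0.4572 -0.2777  0.018 ]
 [ 0.4541 -0.2891  0.018 ]
 [ 0.4058 -0.2762  0.018 ]]
[0.0499 0.0118 0.0499 0.0123]
yaw -15.53438378882183 centre [ 0.43156769 -0.27684185  0.018     ]
```

View pics/w2c.png

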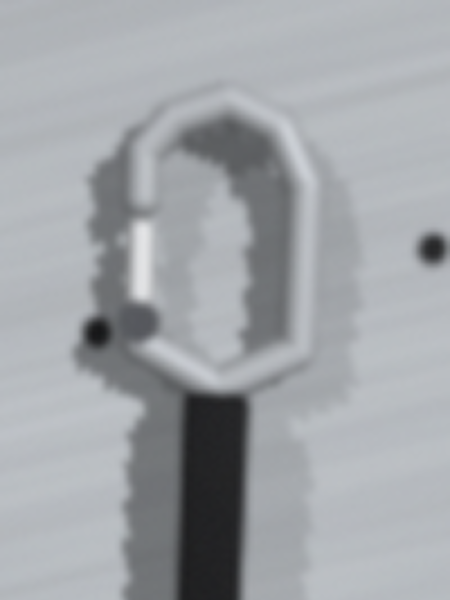

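The crop confirms the middle-sized hook. Its black grip measures 50–52 by 12–14 mm at centre (0.432, -0.277), yaw -15.5°. The white gate and hinge lug are on the +y side, nose ahead of them. Moving above it now.

```bash
python3 -m handwheel '[16,4.5,30,1.7,17,4.5,40,0,0,0,40,0,0,0,40,0,0,0,30,0,0,0,0,0]' 0
python3 - <<'E'
from h import *
T=toolT();d=T[:3,:3].T@(np.array([.4316,-.277,.022])-T[:3,3]);print(np.round(d*1000,1))
E
```

```text
time: 4.1
ee_pos: [0.4436, -0.2695, 0.0696]
ee_rot: [-179.5, -1.4, -14.5]
wrist_force: [-0.6, 0.0, -0.2]
finger_gap: 0.0426
[-11.   10.7  47.3]
```

```bash
python3 -m handwheel '[-6,5,10,0.5,-5,5.5,12,0.5,0,0,10,0,0,0,0,0,0,0,0,0]' 0
python3 - <<'E'
from h import *
T=toolT();d=T[:3,:3].T@(np.array([.4316,-.277,.022])-T[:3,3]);print(np.round(d*1000,1))
c=capture("wrist");T=T@np.array(c["tool_from_camera"]);a=c["pixels"];cv2.imwrite("pics/w3.png",a[:,:,::-1])
E
```

```text
time: 4.6
ee_pos: [0.4352, -0.2765, 0.0408]
ee_rot: [-179.5, -2.0, -15.2]
wrist_force: [-0.8, 0.1, -0.4]
finger_gap: 0.0427
[-4.   1.6 18.7]
```

View pics/w3.png

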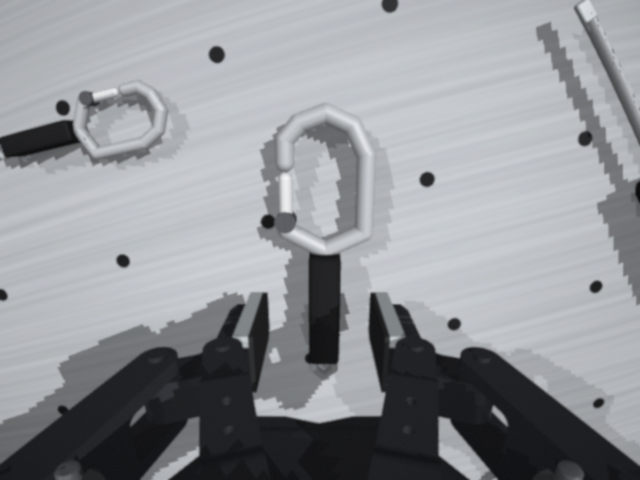

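```bash
python3 -m handwheel '[-2,0.8,8,0,-1,0.5,8,0,0,0,1,0,0,0,0,0]' 0
python3 -m handwheel '[0,0,0,0,0,0,0,0,0,0,0,0,0,0,0,0,0,0,0,0,0,0,0,0]' -1 60
```

```text
time: 5.05
ee_pos: [0.4336, -0.2772, 0.0239]
ee_rot: [-179.5, -2.2, -15.2]
wrist_force: [-0.2, 0.7, -1.3]
finger_gap: 0.0427
time: 5.65
ee_pos: [0.4337, -0.2772, 0.024]
ee_rot: [-179.5, -2.2, -15.2]
wrist_force: [-1.3, 0.3, -0.4]
finger_gap: 0.0124
```

```bash
python3 -m handwheel '[0,0,-15,0,0,0,-35,0,0,0,-35,0,0,0,-35,0,0,0,-20,0,0,0,0,0,0,0,0,0]'
python3 - <<'E'
from h import *
T=toolT();c=capture("wrist");C=np.array(c["tool_from_camera"]);a=c["pixels"];cv2.imwrite("pics/w4.png",a[:,:,::-1])
print(np.round(T,3).tolist())
for m in("hook_grip","hook_nose","gate"):
  for r in trace("wrist",m)[:3]: 
    # plane z_tool=14mm
    o,d=ray(c,r["uv"],C);p=o+d*(.014-o[2])/d[2]
    print(m,round(r["conf"],2),np.round(r["uv"],1),cv2.boundingRect(r["region"].astype(np.uint8)),np.round(p*1000,1))
t=np.array([.483,.138,.17]);print(np.round(T[:3,:3].T@(t-T[:3,3])*1000,1))
E
```

```text
time: 6.35
ee_pos: [0.4255, -0.2759, 0.166]
ee_rot: [-179.4, -1.7, -15.3]
wrist_force: [-0.0, -0.4, -1.5]
finger_gap: 0.0125
[[0.964, -0.263, 0.032, 0.425], [-0.263, -0.965, 0.002, -0.276], [0.03, -0.01, -0.999, 0.166], [0.0, 0.0, 0.0, 1.0]]
hook_grip 0.88 [311.8 241.8] (263, 94, 114, 306) [31.6 -3.2 14. ]
hook_grip 0.76 [179.9 120.9] (123, 91, 109, 46) [ 77.3 -50.7  14. ]
hook_nose 0.95 [494.6 342.6] (442, 323, 68, 83) [-14.7  76.6  14. ]
hook_nose 0.94 [181.7 119.3] (123, 91, 108, 46) [ 77.9 -49.9  14. ]
hook_nose 0.64 [315.7 242.6] (263, 94, 114, 306) [31.3 -1.7 14. ]
gate 0.6 [276.8 193.8] (266, 172, 19, 46) [ 50.5 -16.3  14. ]
[ -53.4 -414.5   -1.5]
```

View pics/w4.png

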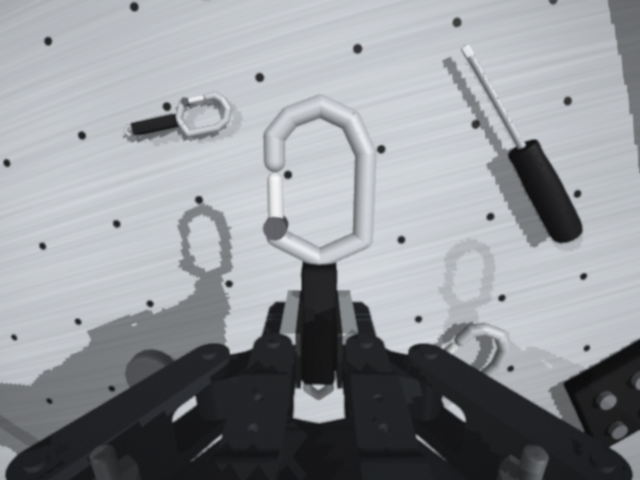

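The hook is held level and straight: grip at (320,325), gate at (277,194), bow tip at (320,97). Carrying it to in front of the eye.

```bash
python3 -m handwheel '[-3,-20,0,0,-5,-40,0,0,-5,-40,0,0,-5,-40,0,0,-5,-40,0,0,-5,-40,0,0,-5,-40,0,0,-5,-40,0,0,-5,-40,0,0,-5,-40,0,0,-3,-20,0,0,0,0,0,0,0,0,0,0]'
python3 - <<'E'
from h import *
T=toolT();t=np.array([.483,.138,.17]);print(np.round(T[:3,:3].T@(t-T[:3,3])*1000,1))
c=capture("wrist");a=c["pixels"];cv2.imwrite("pics/w5.png",a[:,:,::-1]);np.save("w5.npy",T@np.array(c["tool_from_camera"]))
E
```

```text
time: 7.85
ee_pos: [0.4794, 0.1379, 0.1514]
ee_rot: [179.8, -0.2, -15.4]
wrist_force: [0.7, -0.2, -0.5]
finger_gap: 0.0123
[  3.5  -1.  -18.6]
```

View pics/w5.png

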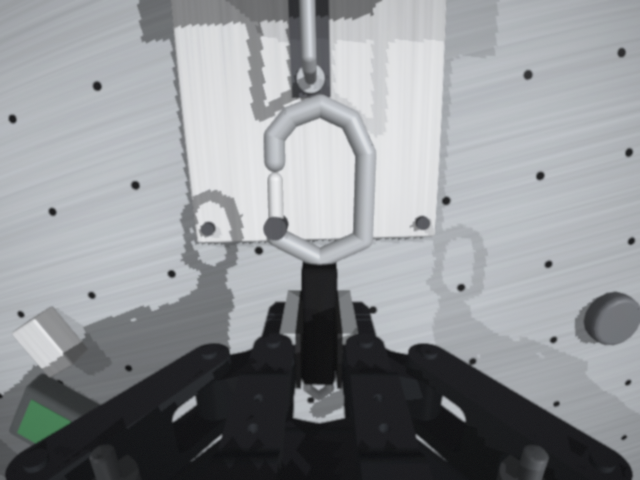

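```bash
python3 - <<'E'
from h import *
W=np.load("w5.npy");c=capture("wrist")
for uv,z in(((311,77.5),.014),((307.5,77),.072),((307,0),.068)): print(uv,np.round(atz(c,uv,z,W),4))
L=atz(c,(198,243),.012,W);R=atz(c,(436.5,237),.012,W);d=L-R;print(L,R,np.linalg.norm(d),"yaw",np.degrees(np.arctan2(-d[0],d[1])))
T=toolT();C=np.array(c["tool_from_camera"]);
for n,uv in(("tip outer",(320,96)),("nose end",(275,168)),("spine",(364,190)),("hinge",(276,228))):
  o,d=ray(c,uv,C);print(n,np.round((o+d*(.014-o[2])/d[2])*1000,1))
E
```

```text
(311, 77.5) [0.5839 0.1143 0.014 ]
(307.5, 77) [0.5774 0.1171 0.072 ]
(307, 0) [0.6139 0.1072 0.068 ]
[0.49555916 0.2276054  0.012     ] [0.45230576 0.05352084 0.012     ] 0.179377513300904 yaw -13.95327674353272
tip outer [85.3 -0.1 14. ]
nose end [ 60.2 -16.7  14. ]
spine [52.  16.4 14. ]
hinge [ 37.2 -17.   14. ]
```

```bash
python3 -m handwheel '[-8,-2,0,-1.4,0,0,15,0,0,0,20,0,0,0,20,0,0,0,20,0,0,0,15,0,0,0,5,0,0,0,0,0,0,0,0,0]'
cat > rel.py <<'E'
from h import *
import sys
b=np.array([float(v) for v in sys.argv[1:3]]+[0]) if len(sys.argv)>2 else np.array([.583,.114,0])
T=toolT();s=get_state();d=T[:3,:3].T@(b-T[:3,3]);print("bar in tool",np.round(d[:2]*1000,1),"pos",np.round(s["ee_pos"],4),"rot",np.round(s["ee_rot"],1),"F tool",np.round(T[:3,:3].T@s["wrist_force"],1),"t",s["time"])
E
python3 rel.py
```

```text
time: 8.85
ee_pos: [0.4699, 0.1342, 0.0562]
ee_rot: [179.9, -0.3, -14.3]
wrist_force: [0.8, -0.2, -0.8]
finger_gap: 0.0123
bar in tool [114.3  -8.4] pos [0.4699 0.1342 0.0562] rot [179.9  -0.3 -14.3] F tool [0.9 0.  0.8] t 8.85
```

```bash
python3 -m handwheel '[6,-3,0,0,6,-3,0,0,3,-2,0,0,0,0,0,0]' && python3 rel.py; python3 - <<'E'
from h import *
f=[np.round(get_state()["wrist_force"],1).tolist() for _ in range(3)];print(f)
E
```

```text
time: 9.25
ee_pos: [0.4898, 0.1396, 0.0591]
ee_rot: [-179.8, -0.6, -14.3]
wrist_force: [-0.2, 0.1, -0.4]
finger_gap: 0.0124
bar in tool [96.  2.] pos [0.4898 0.1396 0.0591] rot [-179.8   -0.6  -14.3] F tool [-0.3 -0.   0.4] t 9.25
[[-0.2, 0.1, -0.4], [-0.2, 0.1, -0.4], [-0.2, 0.1, -0.4]]
```

```bash
python3 -m handwheel '[1,0,2,0,1,0,2,0,0,0,0,0]' && python3 rel.py;  python3 -m handwheel '[1,0,0,0,1,0,0,0]' && python3 rel.py
```

```text
time: 9.55
ee_pos: [0.492, 0.1391, 0.0549]
ee_rot: [-179.8, -0.6, -14.3]
wrist_force: [-0.5, 0.1, -1.1]
finger_gap: 0.0123
bar in tool [93.8  2.1] pos [0.492  0.1391 0.0549] rot [-179.8   -0.6  -14.3] F tool [-0.5 -0.   1. ] t 9.55
time: 9.75
ee_pos: [0.4936, 0.1384, 0.0546]
ee_rot: [-179.9, -0.5, -14.3]
wrist_force: [-0.3, 0.3, -1.6]
finger_gap: 0.0123
bar in tool [92.2  1.8] pos [0.4936 0.1384 0.0546] rot [-179.9   -0.5  -14.3] F tool [-0.4 -0.2  1.6] t 9.75
```

```bash
python3 -m handwheel '[1,0,0,0]' && python3 rel.py;  python3 -m handwheel '[0.5,0,0,0]' && python3 rel.py
```

```text
time: 9.85
ee_pos: [0.4946, 0.1381, 0.0546]
ee_rot: [-179.9, -0.5, -14.3]
wrist_force: [0.6, 0.1, -1.1]
finger_gap: 0.0127
bar in tool [91.1  1.7] pos [0.4946 0.1381 0.0546] rot [-179.9   -0.5  -14.3] F tool [ 0.5 -0.3  1.1] t 9.85
time: 9.95
ee_pos: [0.4951, 0.138, 0.0546]
ee_rot: [-179.9, -0.5, -14.3]
wrist_force: [-0.9, 0.6, -0.8]
finger_gap: 0.0123
bar in tool [90.5  1.7] pos [0.4951 0.138  0.0546] rot [-179.9   -0.5  -14.3] F tool [-1.  -0.3  0.7] t 9.95
```

Free motion tracks about 1:1, and force noise is about ±1 N. Keep creeping.

```bash
for i in 1; do python3 -m handwheel '[0.8,0,0,0]' && python3 rel.py|tail -1;  python3 -m handwheel '[0.8,0,0,0]' && python3 rel.py|tail -1; python3 -m handwheel '[0,0,0,0]' >/dev/null; python3 rel.py; done
```

```text
time: 10.05
ee_pos: [0.496, 0.1378, 0.0546]
ee_rot: [-179.9, -0.5, -14.3]
wrist_force: [-0.2, -0.7, -0.7]
finger_gap: 0.0125
bar in tool [89.7  1.8] pos [0.496  0.1378 0.0546] rot [-179.9   -0.5  -14.3] F tool [-0.1  0.7  0.7] t 10.05
time: 10.15
ee_pos: [0.4962, 0.1375, 0.0545]
ee_rot: [-179.9, -0.5, -14.3]
wrist_force: [-3.5, 2.0, 0.2]
finger_gap: 0.0124
bar in tool [89.4  1.5] pos [0.4962 0.1375 0.0545] rot [-179.9   -0.5  -14.3] F tool [-3.9 -1.1 -0.3] t 10.15
bar in tool [89.6  1.5] pos [0.4961 0.1376 0.0545] rot [-179.9   -0.5  -14.3] F tool [-0.2 -0.5  0.9] t 10.25
```

```bash
python3 -m handwheel '[-4,0,0,0,-4,4,0,0,0,12,0,0,0,15,0,0,0,11,0,0,0,0,0,0,0,0,0,0]' && python3 rel.py
```

```text
time: 10.95
ee_pos: [0.4761, 0.0943, 0.0546]
ee_rot: [-179.9, -0.5, -14.3]
wrist_force: [-0.1, -0.3, -0.5]
finger_gap: 0.0125
bar in tool [ 98.2 -45.4] pos [0.4761 0.0943 0.0546] rot [-179.9   -0.5  -14.3] F tool [-0.1  0.4  0.5] t 10.95
```

```bash
python3 -m handwheel '[8,0,0,0,12,0,0,0,12,0,0,0,8,0,0,0,3,0,0,0,0,0,0,0,0,0,0,0]' && python3 rel.py
```

```text
time: 11.65
ee_pos: [0.5238, 0.0834, 0.0547]
ee_rot: [-179.8, -0.6, -14.3]
wrist_force: [0.0, -0.9, -1.5]
finger_gap: 0.0124
bar in tool [ 49.2 -44.1] pos [0.5238 0.0834 0.0547] rot [-179.8   -0.6  -14.3] F tool [0.2 0.9 1.5] t 11.65
```

```bash
python3 -m handwheel '[-1.5,-5,0,0,-1,-5,0,0,0,-3,0,0,0,0,0,0]' && python3 rel.py;  python3 -m handwheel '[0,-1,0,0,0,-1,0,0]' && python3 rel.py
```

```text
time: 12.05
ee_pos: [0.5236, 0.0981, 0.0547]
ee_rot: [-179.9, -0.6, -14.3]
wrist_force: [0.8, -0.4, -0.6]
finger_gap: 0.0127
bar in tool [ 53.1 -30. ] pos [0.5236 0.0981 0.0547] rot [-179.9   -0.6  -14.3] F tool [0.9 0.2 0.6] t 12.05
time: 12.25
ee_pos: [0.5238, 0.1004, 0.0548]
ee_rot: [-179.9, -0.6, -14.2]
wrist_force: [-0.4, 1.2, -0.9]
finger_gap: 0.0123
bar in tool [ 53.5 -27.6] pos [0.5238 0.1004 0.0548] rot [-179.9   -0.6  -14.2] F tool [-0.7 -1.1  0.9] t 12.25
```

```bash
python3 -m handwheel '[1,0,0,0,0.4,-1,0,0,0,-1,0,0]' && python3 rel.py;  python3 -m handwheel '[0,-1,0,0,0,-1,0,0]' && python3 rel.py
```

```text
time: 12.55
ee_pos: [0.5258, 0.102, 0.0549]
ee_rot: [-179.9, -0.6, -14.2]
wrist_force: [-0.4, 0.7, -1.5]
finger_gap: 0.0123
bar in tool [ 51.9 -25.6] pos [0.5258 0.102  0.0549] rot [-179.9   -0.6  -14.2] F tool [-0.6 -0.6  1.5] t 12.55
time: 12.75
ee_pos: [0.5264, 0.104, 0.0549]
ee_rot: [-179.9, -0.5, -14.3]
wrist_force: [0.3, 0.6, -1.8]
finger_gap: 0.0123
bar in tool [ 51.9 -23.6] pos [0.5264 0.104  0.0549] rot [-179.9   -0.5  -14.3] F tool [ 0.1 -0.7  1.8] t 12.75
```

```bash
python3 -m handwheel '[0,-1,0,0,0,-1,0,0]' >/dev/null&& python3 rel.py;  python3 -m handwheel '[0,-1,0,0]'>/dev/null && python3 rel.py;  python3 -m handwheel '[0,-1,0,0]'>/dev/null && python3 rel.py
```

```text
bar in tool [ 52.2 -22.1] pos [0.5265 0.1055 0.0548] rot [-179.9   -0.5  -14.3] F tool [-0.5  1.5  0.2] t 12.95
bar in tool [ 52.2 -21.4] pos [0.5266 0.1063 0.0548] rot [-180.    -0.5  -14.3] F tool [-0.2  1.   1.4] t 13.05
bar in tool [ 52.4 -20.7] pos [0.5267 0.107  0.0547] rot [-180.    -0.5  -14.3] F tool [-0.5  1.4  1.1] t 13.15
```

```bash
python3 -m handwheel '[0.3,-1,0,0,0,-1,0,0]' >/dev/null&& python3 rel.py;  python3 -m handwheel '[0.2,-1,0,0,0,-1,0,0]'>/dev/null && python3 rel.py;  python3 -m handwheel '[0,-1,0,0]'>/dev/null && python3 rel.py
```

```text
bar in tool [ 52.5 -19.1] pos [0.5271 0.1086 0.0546] rot [180.   -0.4 -14.4] F tool [0.  0.8 1. ] t 13.35
bar in tool [ 52.7 -17.6] pos [0.5273 0.1102 0.0544] rot [179.9  -0.3 -14.4] F tool [0.9 2.2 1.3] t 13.55
bar in tool [ 52.9 -16.8] pos [0.5273 0.1111 0.0542] rot [179.9  -0.3 -14.4] F tool [0.3 2.7 1.7] t 13.65
```

```bash
python3 -m handwheel '[0.3,-1,0,0]' >/dev/null&& python3 rel.py;  python3 -m handwheel '[0.3,-1,0,0]'>/dev/null && python3 rel.py;  python3 -m handwheel '[0.2,-1,0,0]'>/dev/null && python3 rel.py
```

```text
bar in tool [ 52.9 -16. ] pos [0.5276 0.1119 0.0541] rot [179.8  -0.3 -14.4] F tool [-0.6  3.4  0.9] t 13.75
bar in tool [ 52.8 -15.2] pos [0.5279 0.1127 0.054 ] rot [179.8  -0.2 -14.4] F tool [-0.4  2.3  0.4] t 13.85
bar in tool [ 52.9 -14.3] pos [0.5281 0.1135 0.0539] rot [179.8  -0.2 -14.4] F tool [-0.   2.6  0.6] t 13.95
```

```bash
python3 -m handwheel '[0.2,-1,0,0,0.2,-1,0,0]' >/dev/null&& python3 rel.py;  python3 -m handwheel '[0.2,-1,0,0,0.2,-1,0,0]'>/dev/null && python3 rel.py;  python3 -m handwheel '[0.2,-1,0,0,0.2,-1,0,0]'>/dev/null && python3 rel.py
```

```text
bar in tool [ 53.  -12.7] pos [0.5284 0.1152 0.0535] rot [ 1.797e+02 -1.000e-01 -1.440e+01] F tool [-0.8  3.   1. ] t 14.15
bar in tool [ 53.2 -11. ] pos [0.5288 0.1169 0.0533] rot [ 1.797e+02 -1.000e-01 -1.450e+01] F tool [-1.3  2.5  1. ] t 14.35
bar in tool [53.2 -9.1] pos [0.5293 0.1188 0.053 ] rot [179.6  -0.  -14.5] F tool [-1.5  2.7  1.1] t 14.55
```

```bash
python3 -m handwheel '[0,-1,0,0,0,-1,0,0]' >/dev/null&& python3 rel.py;  python3 -m handwheel '[0,-1,0,0,0,-1,0,0]'>/dev/null && python3 rel.py;  python3 - <<'E'
from h import *
T=toolT();c=capture("wrist");cv2.imwrite("pics/w6.png",cv2.resize(c["pixels"][60:300,200:440,::-1],None,fx=2.4,fy=2.4,interpolation=cv2.INTER_CUBIC))
E
```

```text
bar in tool [53.5 -7.1] pos [0.5295 0.1208 0.0529] rot [179.6   0.  -14.5] F tool [-1.2  2.8  1.5] t 14.75
bar in tool [53.8 -4.9] pos [0.5298 0.123  0.0528] rot [ 1.796e+02  1.000e-01 -1.450e+01] F tool [-1.9  2.7  0.7] t 14.95
```

View pics/w6.png

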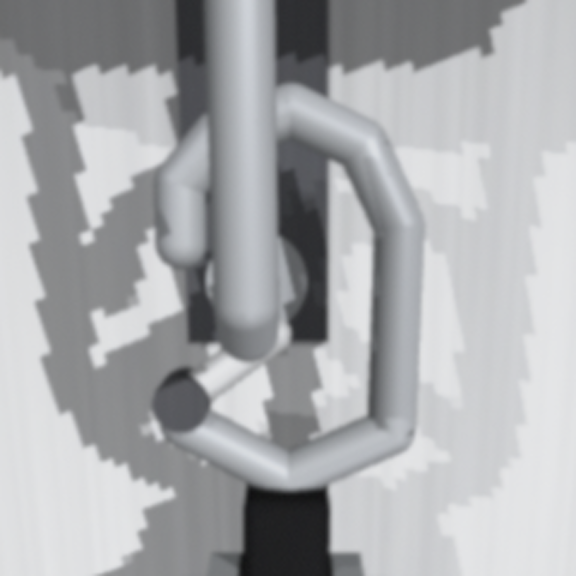

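The bar is inside the hook (crop 250,330), past the nose (185,240), with the gate swung open on the bar. Drawing back along the grip.

```bash
python3 -m handwheel '[-2,-1,0,0,-2,-1,0,0,-2,-1,0,0,-2,0,0,0]' >/dev/null&& python3 rel.py;  python3 -m handwheel '[-2,0,0,0,-2,0,0,0,0,0,0,0]'>/dev/null && python3 rel.py
```

```text
bar in tool [59.5  2.3] pos [0.5256 0.131  0.0539] rot [180.   -0.3 -14.3] F tool [ 0.  -0.1  0.3] t 15.4
bar in tool [62.8  3.9] pos [0.5226 0.1332 0.0547] rot [-179.9   -0.5  -14.2] F tool [ 0.7 -0.5  1.1] t 15.7
```

```bash
python3 -m handwheel '[-2,1,0,0,-2,1,0,0,-1,0.5,0,0,0,0,0,0]' >/dev/null&& python3 rel.py;  python3 -m handwheel '[-1,0,0,0,-1,0,0,0]'>/dev/null && python3 rel.py
```

```text
bar in tool [68.1  1.2] pos [0.5168 0.1319 0.0547] rot [-179.9   -0.5  -14.2] F tool [ 0.2 -0.1  1.4] t 16.1
bar in tool [70.   1.1] pos [0.5149 0.1323 0.0547] rot [-179.9   -0.5  -14.3] F tool [-0.9  0.1  1.3] t 16.3
```

```bash
python3 -m handwheel '[-1,0,0,0,-1,0,0,0]' >/dev/null&& python3 rel.py;  python3 -m handwheel '[-0.8,0,0,0]'>/dev/null && python3 rel.py;  python3 -m handwheel '[-0.8,0,0,0]'>/dev/null && python3 rel.py;  python3 -m handwheel '[-0.8,0,0,0]'>/dev/null && python3 rel.py
```

```text
bar in tool [72.1  1.2] pos [0.5129 0.1329 0.0547] rot [-179.8   -0.5  -14.3] F tool [-0.8  0.2  0.8] t 16.5
bar in tool [73.   1.2] pos [0.512  0.1331 0.0547] rot [-179.8   -0.5  -14.3] F tool [1.  0.1 1.2] t 16.6
bar in tool [73.3  1.4] pos [0.5117 0.1334 0.0548] rot [-179.8   -0.6  -14.3] F tool [2.8 1.5 2.7] t 16.7
bar in tool [73.3  1.6] pos [0.5117 0.1336 0.055 ] rot [-179.8   -0.7  -14.3] F tool [4.7 1.6 4.2] t 16.8
```

```bash
python3 -m handwheel '[-0.9,0,0,0]' >/dev/null&& python3 rel.py;  python3 -m handwheel '[-0.9,0,0,0]'>/dev/null && python3 rel.py;  python3 -m handwheel '[-0.9,0,0,0]'>/dev/null && python3 rel.py;  python3 -m handwheel '[-0.9,0,0,0]'>/dev/null && python3 rel.py
```

```text
bar in tool [73.2  1.7] pos [0.5117 0.1337 0.055 ] rot [-179.7   -0.8  -14.3] F tool [5.2 2.  4. ] t 16.9
bar in tool [73.2  1.7] pos [0.5116 0.1337 0.055 ] rot [-179.7   -0.8  -14.3] F tool [6.4 1.7 3.8] t 17.0
bar in tool [73.2  1.7] pos [0.5116 0.1337 0.055 ] rot [-179.7   -0.9  -14.3] F tool [5.5 2.6 3.1] t 17.1
bar in tool [73.1  1.7] pos [0.5116 0.1337 0.0551] rot [-179.7   -1.   -14.3] F tool [5.  1.9 4.2] t 17.2
```

```bash
python3 -m handwheel '[3,0,0,0,3,0,0,0,2,-0.5,0,0,0,0,0,0]' >/dev/null&& python3 rel.py;  python3 - <<'E'
from h import *
c=capture("wrist");cv2.imwrite("pics/w7.png",cv2.resize(c["pixels"][60:300,200:440,::-1],None,fx=2.4,fy=2.4,interpolation=cv2.INTER_CUBIC))
E
```

```text
bar in tool [65.5  1.8] pos [0.5191 0.132  0.055 ] rot [-179.7   -0.9  -14.4] F tool [-0.1  0.9 -0.3] t 17.6
```

View pics/w7.png

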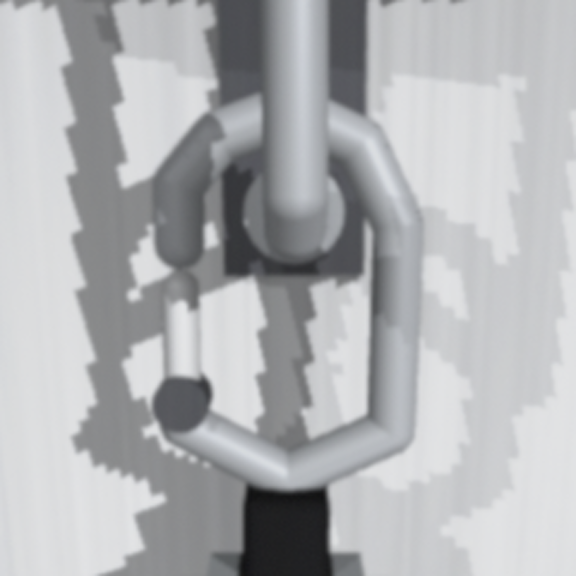

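The gate is shut, (182,275)–(182,385), and the bar (297,215) is behind the nose. Lowering to the plate.

```bash
python3 -m handwheel '[0.7,0,4,0,0.7,0,4,0,0.6,0.3,3,0,0,0,0,0]' >/dev/null&& python3 rel.py;python3 -m handwheel '[0,0,2,0,0,0,2,0,0,0,0,0]' >/dev/null&& python3 rel.py
```

```text
bar in tool [64.1  1.3] pos [0.5206 0.1311 0.0428] rot [-179.8   -0.8  -14.3] F tool [-0.   0.3  2.3] t 18.05
bar in tool [64.3  1.2] pos [0.5205 0.1311 0.0382] rot [-179.8   -0.8  -14.3] F tool [-0.6  0.4  1.7] t 18.35
```

```bash
python3 -m handwheel '[0,0,1,0]' >/dev/null&& python3 rel.py;python3 -m handwheel '[0,0,0.7,0]' >/dev/null&& python3 rel.py;python3 -m handwheel '[0,0,0.7,0]' >/dev/null&& python3 rel.py;python3 -m handwheel '[0,0,0.7,0]' >/dev/null&& python3 rel.py
```

```text
bar in tool [64.1  1.3] pos [0.5206 0.1311 0.0373] rot [-179.8   -0.8  -14.3] F tool [ 0.1 -0.3  1.3] t 18.45
bar in tool [64.2  1.3] pos [0.5206 0.1311 0.0365] rot [-179.8   -0.8  -14.3] F tool [-1.1  0.6 -0.7] t 18.55
bar in tool [64.2  1.3] pos [0.5206 0.1312 0.0364] rot [-179.8   -0.8  -14.3] F tool [-3.1  1.  -7.8] t 18.65
bar in tool [64.2  1.3] pos [0.5206 0.1311 0.0364] rot [-179.8   -0.8  -14.3] F tool [-2.3  1.  -4.8] t 18.75
```

```bash
python3 -m handwheel '[0,0,0,0,0,0,0,0,0,0,0,0,0,0,0,0]' 0 && python3 rel.py; python3 -m handwheel '[0,0,-5,0,0,0,-10,0,0,0,-20,0,0,0,-30,0,0,0,-30,0,0,0,-20,0,0,0,0,0,0,0,0,0]' && python3 rel.py;  python3 - <<'E'
from h import *
c=capture("wrist");cv2.imwrite("pics/w8.png",cv2.resize(c["pixels"][:360,120:520,::-1],None,fx=1.65,fy=1.65,interpolation=cv2.INTER_CUBIC))
E
```

```text
time: 19.15
ee_pos: [0.5216, 0.1317, 0.0371]
ee_rot: [-179.7, -1.0, -14.3]
wrist_force: [0.6, -1.2, -0.5]
finger_gap: 0.043
bar in tool [63.2  2.2] pos [0.5216 0.1317 0.0371] rot [-179.7   -1.   -14.3] F tool [0.9 1.  0.5] t 19.15
time: 19.95
ee_pos: [0.5195, 0.1313, 0.1604]
ee_rot: [-179.6, -1.1, -14.3]
wrist_force: [-0.2, 0.3, -0.9]
finger_gap: 0.0428
bar in tool [62.8  2.3] pos [0.5195 0.1313 0.1604] rot [-179.6   -1.1  -14.3] F tool [-0.3 -0.2  0.9] t 19.95
```

View pics/w8.png

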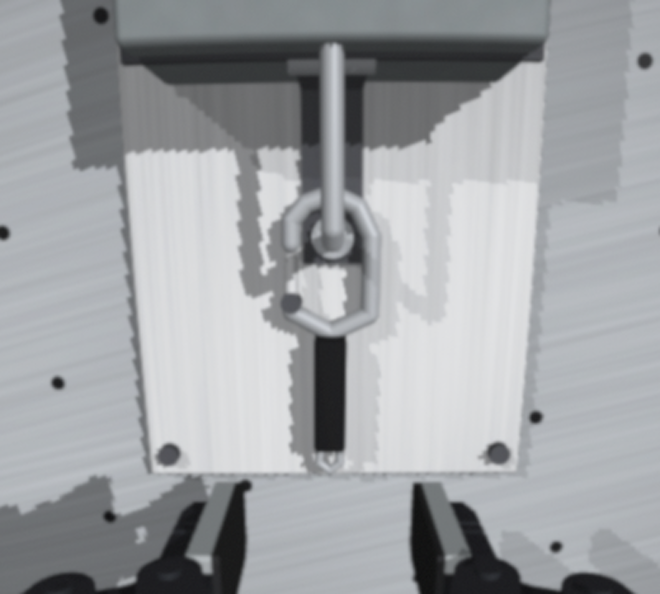

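The hook lies on the plate: grip at (330,395), bow around the bar at (332,240), gate shut at (290,270), fingers clear.

```bash
python3 -c "
from workcell import *
print(finish_job())"
```

```text
the job is handed in; nothing more can be done
None
```

I clipped the middle-sized snap hook onto the eye's bar, tugged it, laid it on the base plate and handed the job in at about 20 s. No verdict came back.

- **Finding the bar:** I touched it with the tip of the bow, at about 4 N. It stands roughly 9 mm in front of the middle of the slot.
- **Clipping:** I pressed the gate onto the bar just behind the nose, at about 3 N. A picture showed it swung wide open on the bar. After I drew the hook back, a picture showed it shut with the bar inside.
- **Tug:** I pulled along the grip at about 5–6 N for about 0.5 s. The wrist also read up to 4 N vertically and 2.6 N sideways, so the total was about 8 N.
- **Letting go:** I lowered the hook until it met the plate, where the wrist force peaked at about 8 N, then opened the fingers and lifted to 160 mm. The last picture shows it lying flat around the bar, with the gate shut and the robot clear.

I only saw the gate angle and the hook's tilt in pictures; I didn't measure them. I steered clear of the other things on the table but didn't measure them again at the end. No check failed.

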